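Hold a sensor module flush on the tilt station's sloped face

ROBOT

A 6-joint arm with a two-finger parallel gripper is mounted at the origin on the work surface. World frame = base frame: x ahead of the robot, y to its left, z up, the work surface at z = 0. Lengths are in m, angles in rad, forces in N, time in s.
With the tool pointing down it reaches from about 0.3 to 0.85 m from the base axis. Payload 4.2 kg.
Tool frame: the origin (TCP) lies at the very end of the fingers, on their centre line; the grasp point (between the pads) lies 19 mm behind it; z points along the fingers, y is the line along which they close (so a half turn about z gives the same grasp; the last joint's range is limited). The gripper opens to 91 mm and grips with 3 to 60 N. Pads are 32 mm wide; open, the fingers measure 118 mm over their backs; the gripper's body (76 mm by 178 mm) begins 60 mm behind the grasp point.
Start: joints at [-1.167, 0.32, 1.565, -0, 1.257, -0.02], TCP at [0.236, -0.524, 0.214] pointing down, gripper open.
Joint ranges: [-3.11, 3.11], [-0.84, 2.01], [0.21, 2.61], [-1.34, 4.49], [0.05, 2.63], [-2.56, 2.56]. Speed limits (rad/s): [2.57, 2.57, 3.14, 3.14, 3.14, 3.14].

INTERFACE

Orientations are given as [roll, pitch, yaw] about the fixed x, y, z axes, in that order (R = Rz(yaw) Ry(pitch) Rx(roll)).
In Python, from workcell import ctrl gives the robot as it stands.
- The arm moves only by the tool send_rows, never from a script. Its arguments are lists of equal length, an entry for each row: "jaw": the closure, from 0 (fully open) to 1 (shut); "delta_pos": the shift along the world's x, y, z in mm, a list of three; "turn": the turn about the world's z in rad. A call has 1 to 20 rows; each row shifts and turns the commanded pose from where the row before left it; what a row does not reach is not made up. A row lasts 1/8 s, in which the tool goes at most 62.5 mm and 10.7 degrees, less where a joint would pass 70% of its speed; a pose out of reach is approached as far as the arm can. A call is refused whole if a number of a shift passes 62.5 or a number of a turn 0.188, either way. A call with a gripper value outside its range is refused whole. The fingers move at their own pace and stop on an object; "newtons" is the grip in N (left out, the last holds). Time passes only in rows, so rows that do not move let the fingers close. It gives the time, the measured TCP pose, the force, the opening and the grip force at its end, in the units of the state.
- ctrl.observe(): the state, without advancing time (a new reading comes with each control period).
- ctrl.snapshot(name): name is "scene" or "top" or "wrist"; returns a dict with "image" (420x560x3 uint8, red, green, blue), "intrinsics" (3x3 intrinsics, pixels), "extrinsics" (4x4, takes a point from camera to world coordinates); the wrist camera has in their place "T_tool_cam" (4x4, takes a point from camera to tool coordinates, whose origin is the TCP and whose axes are the flange's). Camera axes: x right, y down, z forward; pixel columns grow to the right and rows downward; lengths in m; the calibration is good to about 2 mm. A picture is of the moment at which its call begins: read the wrist's pose just before it. There is no depth.
- ctrl.job_done(): hands the job in; it is judged then, once.
The state is a dict: "time_s": time; "q": joint angles; "joint_vel": joint speeds; "tau": joint torques, N m; "tool_pos": TCP position; "eef_rot": TCP orientation; "ft_force": force on the tool from outside, world axes, zero at the start; "ft_torque": the same for the moment, N m; "grip_width": finger opening in m; "gripper_force": force on a finger pad.
Only numpy, scipy, OpenCV 4.12 (cv2) and the standard library are available. Lean on these libraries where they do the work, as an engineer would, in place of code of your own. Each camera call takes 0.05 s, during which the arm holds its last target. There are 200 camera calls.

TASK

First throw the tilt station's lever from its middle notch into the outer notch marked by the upright peg, which sets the slope of the steel face. Then pick up the sensor module (the rectangular plate with the block on top) and lay its plate flush against the sloped face, centred and with its long side running up the slope, so that it can be calibrated. Finish while still gripping the module by its block and pressing it lightly so that the sprung face sinks a few millimetres: do not let go, do not ram it, and leave the other things on the bench where they are.

Things in the scene. Friction and masses are not known exactly. Their poses are not given: they have to be found in the camera images.
- station: tilt station, fixed: dark base plate 190 x 360 x 12 mm, y from -80 to +280 mm. Origin: on the table, under the sloped face (its centre lies up to 25 mm nearer the robot); x away from the robot at yaw 0, z up. Lever pivot (vertical) at x +50, y +180 mm, on an index plate (174 x 186 mm, top at z 24 mm) whose low rim has three notches: middle and 0.70 rad (40 degrees) to either side.
- lever (a joint): swing of the flat steel lever, rad: at 0 its arm points to the station's -x; its knob moves to the station's +y as it grows. Notches at -0.70, 0, +0.70 (starts near 0), each between two studs 0.1 rad off, clicked over with about 8 N at the knob; elsewhere 1 to 4 N. In a notch it stays, with 0.05 rad of play; stops at +-0.85. +0.70 makes the face 0.14 rad steeper, -0.70 as much flatter.
- lever_knob (a point): middle of the lever's upright black knob: 18 mm across (narrower at its foot), 46 mm tall, on a 10 mm thick arm whose top is 30 mm below this point; this point lies 16 mm below the knob's top, 85 mm from the pivot, 74 mm above the table.
- marker: upright steel peg, 12 mm across, 21 mm tall on an 18 mm foot, on the index plate 128 mm from the pivot, beside the marked notch (the other outer notch has only a flat rivet, 18 mm across, 2 mm high). Origin: underside of its foot. In the station's frame y is about 262 mm by the +0.70 notch, 98 mm by the -0.70 notch.
- face: sloped bare steel face, 92 mm up the slope (x) x 80 mm (y). Origin: centre of its upper surface, 85 to 110 mm above the table; x points up the slope, away from the robot, z is the outward normal. Slopes down to the robot at 0.18 to 0.58 rad, by lever and a hidden wedge setting. Sprung: it gives along its normal from about 2.4 N, 1.2 N more per mm, 8 mm at most.
- module: sensor module: aluminium plate 70 (x) x 56 (y) x 6 mm, black block 40 (x) x 22 (y) x 36 mm upright on its middle (z = 6 to 42 mm, 2 mm connector on top), 0.13 to 0.24 kg, flat on the table. Origin: centre of the plate's underside; z up. Grip the block across its 22 mm (y). Either way round on the face is fine.
- puck: round sensor puck: 72 mm disc base 6 mm thick with a round black body 48 mm across, 38 mm tall in all; stands near the sensor module. Not to be used. Origin: centre of its underside.
- transmitter: white hand controller, 130 x 170 x 40 mm with two 24 mm sticks on top. Bystander. Origin: centre of its underside.
- goggles: black video goggles, about 125 x 170 x 85 mm with an antenna up to 160 mm. Bystander. Origin: centre of underside.
- battery: battery pack 105 x 35 x 28 mm lying on the table. Bystander. Origin: centre of underside.
- propeller: small three-blade propeller, 126 mm across, 8 mm tall, lying flat. Bystander. Origin: centre of underside.
- driver: screwdriver 160 mm long lying on the table. Bystander.
- jar: small screw jar, 52 mm across, 70 mm tall. Bystander. Origin: centre of underside.
Things that resemble listed ones, but are neither listed nor needed, are in the scene too. Leave any brown, orange or turquoise look-alike of the module alone.

How it is judged:
On the way, in this order (a step that is already met when the one before it is completed fails the run):
1. the lever rests in the outer notch marked by the peg (((y of marker in the frame of station above 0.18 m and value of joint lever between 0.6 and 0.8 rad) or (y of marker in the frame of station below 0.18 m and value of joint lever between -0.8 and -0.6 rad)) and velocity of joint lever between -0.1 and 0.1 rad/s), for 0.2 s.
2. the sensor module is lifted clear of the table (height (world z) of module above 0.05 m), for 0.1 s.
At the end, for the whole second after the job is handed in: Lever within 0.1 rad of the marked notch; module gripped by its block and at rest, flush on the face: parallel within 0.05 rad, touching within 3 mm, centred within 10 mm each way, long side within 0.15 rad of the slope line, pressed with 2.4 to 16 N (((y of marker in the frame of station above 0.18 m and value of joint lever between 0.6 and 0.8 rad) or (y of marker in the frame of station below 0.18 m and value of joint lever between -0.8 and -0.6 rad)) and angle between the z axis of module and the z axis of face, either way round below 0.05 rad and angle between the x axis of module and the x axis of face, either way round below 0.15 rad and x of module in the frame of face between -0.01 and 0.01 m and y of module in the frame of face between -0.01 and 0.01 m and z of module in the frame of face between -0.003 and 0.003 m and contact force between module and face between 2.4 and 16 N and contact force between the fingers and module above 4 N and z of the grasp point in the frame of module below 0.045 m and linear speed of module below 0.01 m/s); the arm keeps its last pose, push and grip.
It fails at once if the module is rammed against the face (over 30 N) (contact force between module and face above 30 N).
It fails at once if another thing on the bench is moved by more than 3 cm (distance of any of puck, transmitter, goggles, battery, propeller, driver, jar from where it was at the start of the episode above 0.03 m).
It also fails if it takes over 56 s, if anything falls off the work surface, if the arm or the gripper's body presses on something with over 40 N, if the wrist force passes 120 N, or if a joint passes its speed limit or range.

## Working session

There is one attempt and no reset: what is moved stays moved. The work goes in short steps, Python scripts to look and compute and a tool call to move; the robot and the scene stay as the last step left them, time stands still between calls to the robot, and variables do not carry over. Pictures are saved under pics/ and viewed, at most 10 in all, crops included, and the job is handed in when it is done.

Besides the shell and the picture viewer there is one more tool, called as a command line: name --pt "numbers of a row" for each row, then --argument value for the rest. send_rows: Moves the arm, as the interface text tells. Its arguments: {"type":"object","properties":{"jaw":{"type":"array"},"delta_pos":{"type":"array"},"turn":{"type":"array"},"newtons":{"type":"number"}},"required":["jaw","delta_pos","turn"]}

```bash
mkdir -p pics; cat > h.py <<'E'
import numpy as np, cv2, pickle
from workcell import ctrl
from scipy.spatial.transform import Rotation as R
def snap(n,f):
    s=ctrl.observe(); d=ctrl.snapshot(n); cv2.imwrite('pics/'+f+'.png',d['image'][:,:,::-1])
    if n=='wrist':
        T=np.eye(4);T[:3,3]=s['tool_pos'];T[:3,:3]=R.from_euler('xyz',s['eef_rot']).as_matrix();d['extrinsics']=T@d['T_tool_cam']
    pickle.dump(d,open('pics/'+f+'.pkl','wb')); return d
def ld(f): return pickle.load(open('pics/'+f+'.pkl','rb'))
def ray(d,uv):
    E=np.array(d['extrinsics']);v=E[:3,:3]@np.linalg.inv(d['intrinsics'])@[uv[0],uv[1],1];return E[:3,3],v/np.linalg.norm(v)
def onz(d,uv,z):
    o,v=ray(d,uv);return o+v*(z-o[2])/v[2]
def proj(d,P):
    E=np.linalg.inv(d['extrinsics']);p=(E[:3,:3]@np.array(P,float).reshape(-1,3).T+E[:3,3:]);q=np.array(d['intrinsics'])@p;return (q[:2]/q[2]).T
def tri(obs):
    A=np.zeros((3,3));b=np.zeros(3)
    for d,uv in obs:
        o,v=ray(d,uv);M=np.eye(3)-np.outer(v,v);A+=M;b+=M@o
    return np.linalg.solve(A,b)
E
python3 - <<'E'
from h import *
print(ctrl.observe())
a=snap('scene','scene0');b=snap('top','top0')
for d in(a,b):print(np.round(d['intrinsics'],1),np.round(d['extrinsics'],3))
E
```

```text
{'time_s': 0.0, 'q': array([-1.16699454e+00,  3.20267689e-01,  1.56566883e+00, -2.65596057e-05,
        1.25738608e+00, -1.99716253e-02]), 'joint_vel': array([-1.68779670e-03,  4.26147362e-04, -5.76111334e-04, -3.41610686e-04,
        1.06871206e-03,  1.09388941e-05]), 'tau': array([ 1.41969871e-03, -4.12458622e+01, -2.31973171e+01,  7.27877906e-02,
        4.56800626e-02, -1.73515655e-04]), 'tool_pos': array([ 0.23625243, -0.52367276,  0.21313814]), 'eef_rot': array([-3.13986254e+00, -9.30110639e-06,  4.23781616e-01]), 'ft_force': array([-1.16492589, -0.71723121, -0.50891243]), 'ft_torque': array([ 0.00840708, -0.03762912,  0.04709638]), 'gripper_force': 0.0, 'grip_width': 0.0912918752500333}
[[434.6   0.  279.3]
 [  0.  434.6 203.6]
 [  0.    0.    1. ]] [[-0.519  0.654 -0.55   1.316]
 [ 0.855  0.401 -0.33   0.41 ]
 [ 0.005 -0.641 -0.767  1.08 ]
 [ 0.     0.     0.     1.   ]]
[[537.3   0.  281.5]
 [  0.  537.3 206.2]
 [  0.    0.    1. ]] [[ 0.008 -0.99   0.138  0.381]
 [-1.    -0.007  0.006 -0.037]
 [-0.005 -0.138 -0.99   1.598]
 [ 0.     0.     0.     1.   ]]
```

```bash
python3 -c "
import cv2
for n in('scene0','top0'):cv2.imwrite('pics/'+n+'b.png',cv2.resize(cv2.imread('pics/'+n+'.png'),(800,600),interpolation=cv2.INTER_CUBIC))"
```

```text
(no output)
```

View pics/scene0b.png

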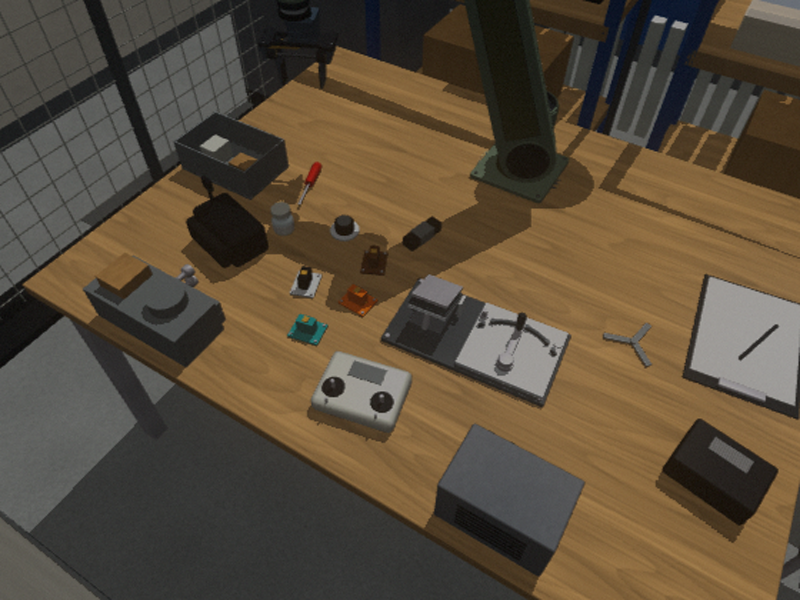

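View pics/top0b.png

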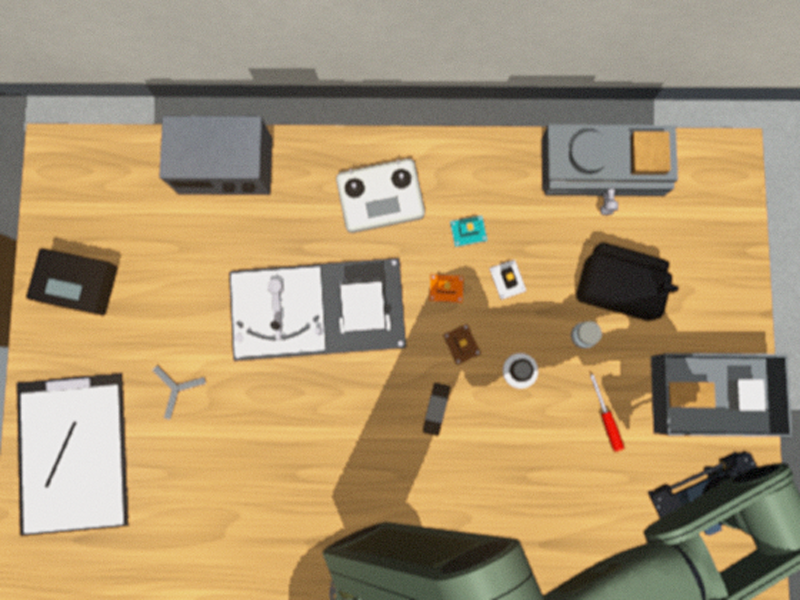

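The scene view shows the white module at about (305,283), the station with its face at (435,300) and the knob at (520,325). In the top view the module is at (508,279), the face at (362,305) and the lever running from (276,285) to (276,325).

```bash
python3 - <<'E'
import cv2,numpy as np
a=cv2.imread('pics/scene0.png')[185:285,262:402];b=cv2.imread('pics/top0.png')[160:260,155:295]
c=cv2.imread('pics/scene0.png')[170:220,190:260];d=cv2.imread('pics/top0.png')[170:220,320:390]
r=lambda i,k:cv2.resize(i,None,fx=k,fy=k,interpolation=cv2.INTER_CUBIC)
cv2.imwrite('pics/c1.png',np.vstack([np.hstack([r(a,2.85),r(b,2.85)]),np.hstack([r(c,5.7),r(d,5.7)])]));print(cv2.imread('pics/c1.png').shape)
E
```

```text
(570, 798, 3)
```

View pics/c1.png

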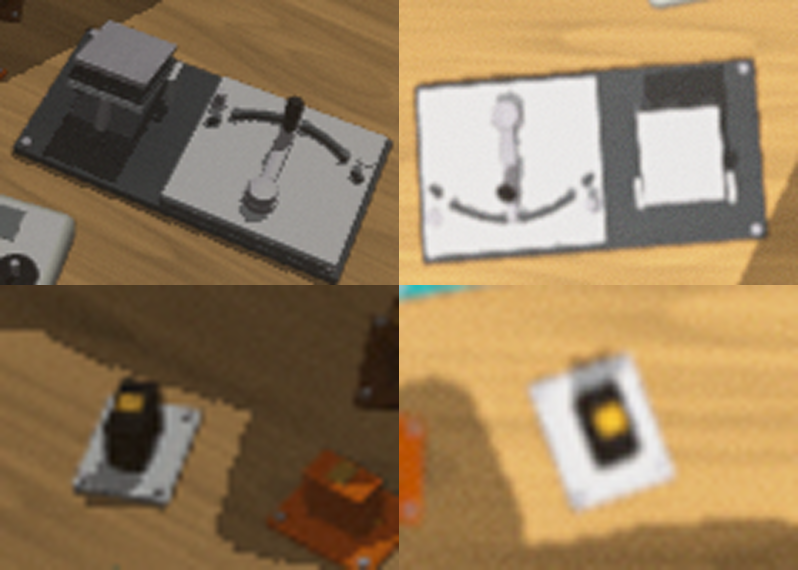

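```bash
python3 - <<'E'
from h import *
t=ld('top0');s=ld('scene0')
T=lambda x,y:(x/2.85+155,y/2.85+160)
S=lambda x,y:(x/2.85+262,y/2.85+185)
for c in [(753,60),(767,235),(427,262),(415,85)]:print('base',onz(t,T(*c),.012).round(4))
print('knobtop',onz(t,T(506,192),.09).round(4),onz(s,S(295,100),.09).round(4))
print('pivot',onz(t,T(508,112),.044).round(4))
for c in [(433,215),(593,195),(437,190),(572,182)]:print('mark',onz(t,T(*c),.026).round(4))
for c in [(217,100),(357,172),(210,120)]:print('markS',onz(s,S(*c),.026).round(4))
for ct,cs,n in [((639,113),(104,22),'A'),((718,106),(78,48),'B'),((724,196),None,''),((641,207),None,'')]:
  print('face',onz(t,T(*ct),.1).round(4))
for c in [(78,48),(104,22),(177,45),(148,87)]: print('faceS',onz(s,S(*c),.1).round(4))
# module
M=lambda x,y:((x-399)/5.7+320,(y-285)/5.7+170); MS=lambda x,y:(x/5.7+190,(y-285)/5.7+170)
for c in [(530,387),(632,355),(676,475),(577,510)]:print('mod',onz(t,M(*c),.006).round(4))
for c in [(75,490),(165,505),(200,408),]:print('modS',onz(s,MS(*c),.006).round(4))
print('modtop',onz(t,M(608,418),.044).round(4),onz(s,MS(135,395),.044).round(4))
E
```

```text
base [ 0.6805 -0.4383  0.012 ]
base [ 0.4966 -0.4477  0.012 ]
base [ 0.466  -0.0962  0.012 ]
base [ 0.6513 -0.0833  0.012 ]
knobtop [ 0.5315 -0.1712  0.09  ] [0.5297 0.2289 0.09  ]
pivot [ 0.6185 -0.1778  0.044 ]
mark [ 0.5135 -0.1018  0.026 ]
mark [ 0.5354 -0.2664  0.026 ]
mark [ 0.5394 -0.1059  0.026 ]
mark [ 0.5487 -0.245   0.026 ]
markS [0.5227 0.1455 0.026 ]
markS [0.5317 0.3099 0.026 ]
markS [0.5507 0.1511 0.026 ]
face [ 0.6098 -0.3021  0.1   ]
face [ 0.6174 -0.3802  0.1   ]
face [ 0.5281 -0.3839  0.1   ]
face [ 0.5167 -0.3024  0.1   ]
faceS [0.5924 0.0111 0.1   ]
faceS [0.5472 0.0163 0.1   ]
faceS [0.5352 0.0966 0.1   ]
faceS [0.5999 0.0973 0.1   ]
mod [ 0.6591 -0.2106  0.006 ]
mod [ 0.6766 -0.2645  0.006 ]
mod [ 0.6128 -0.2868  0.006 ]
mod [ 0.5939 -0.2347  0.006 ]
modS [ 0.6822 -0.2539  0.006 ]
modS [ 0.6646 -0.2043  0.006 ]
modS [ 0.5955 -0.2302  0.006 ]
modtop [ 0.6366 -0.2464  0.044 ] [ 0.6321 -0.2442  0.044 ]
```

```bash
python3 - <<'E'
from h import *
t=ld('top0');s=ld('scene0')
T=lambda x,y:((x-399)/2.85+155,y/2.85+160)
S=lambda x,y:(x/2.85+262,y/2.85+185)
for c in [(753,60),(767,235),(427,262),(415,85)]:print('base',onz(t,T(*c),.012).round(4))
for c in [(390,140),(335,282),(15,150)]:print('baseS',onz(s,S(*c),.012).round(4))
print('knobtop',onz(t,T(506,192),.09).round(4),onz(s,S(295,100),.09).round(4))
print('pivot',onz(t,T(508,112),.044).round(4))
for c in [(433,215),(593,195),(437,190),(572,182)]:print('mark',onz(t,T(*c),.026).round(4))
for c in [(217,100),(357,172),(210,120)]:print('markS',onz(s,S(*c),.026).round(4))
print('faceB',tri([(t,T(718,106)),(s,S(78,48))]),tri([(t,T(641,113)),(s,S(148,87))]),tri([(t,T(724,198)),(s,S(104,22))]),tri([(t,T(641,207)),(s,S(177,45))]))
E
```

```text
base [ 0.6775 -0.019   0.012 ]
base [ 0.4934 -0.0351  0.012 ]
base [0.4628 0.3164 0.012 ]
base [0.6483 0.3361 0.012 ]
baseS [0.4644 0.3228 0.012 ]
baseS [0.6537 0.3398 0.012 ]
baseS [ 0.6834 -0.0102  0.012 ]
knobtop [0.5285 0.2234 0.09  ] [0.5297 0.2289 0.09  ]
pivot [0.6155 0.2318 0.044 ]
mark [0.5104 0.3089 0.026 ]
mark [0.5323 0.1446 0.026 ]
mark [0.5363 0.3058 0.026 ]
mark [0.5456 0.1666 0.026 ]
markS [0.5227 0.1455 0.026 ]
markS [0.5317 0.3099 0.026 ]
markS [0.5507 0.1511 0.026 ]
faceB [0.60966652 0.01665125 0.12141963] [0.60452957 0.09430429 0.10365393] [0.5262371  0.00695681 0.0739385 ] [0.51616438 0.08984701 0.07652829]
```

send_rows --jaw '[0,0,0,0,0,0,0,0,0,0,0,0,0,0,0,0,0]' --pt "18 47 0" --pt "18 47 0" --pt "18 47 0" --pt "18 47 0" --pt "18 47 0" --pt "18 47 0" --pt "18 47 0" --pt "18 47 0" --pt "18 47 0" --pt "18 47 0" --pt "18 47 0" --pt "18 47 0" --pt "18 47 0" --pt "18 47 0" --pt "18 47 0" --pt "18 47 0" --pt "0 0 0" --turn '[0.077,0.077,0.077,0.077,0.077,0.077,0.077,0.077,0.077,0.077,0.077,0.077,0.077,0.077,0.077,0.077,0]'

```text
time_s: 2.22
tool_pos: [0.525, 0.2306, 0.2129]
eef_rot: [-3.141, -0.0, 1.659]
ft_force: [-0.5, 0.5, -0.7]
grip_width: 0.0912
gripper_force: 0.0
```

```bash
python3 - <<'E'
from h import *
d=snap('wrist','w1');print(ctrl.observe()['tool_pos'],ctrl.observe()['eef_rot'])
print(np.round(d['T_tool_cam'],3),d['intrinsics'])
for n,p in dict(knobtop=(.530,.23,.09),pivot=(.615,.2377,.044),m_neg=(.5247,.1474,.045),m_pos=(.5104,.311,.026)).items():print(n,proj(d,p).round(0))
E
```

```text
[0.52419132 0.22867627 0.21293305] [-3.13978821e+00  9.77767528e-04  1.65756526e+00]
[[-0.001 -0.965 -0.263  0.074]
 [ 1.    -0.    -0.     0.001]
 [ 0.    -0.263  0.965 -0.17 ]
 [ 0.     0.     0.     1.   ]] [[310.84174727   0.         279.71492805]
 [  0.         310.84174727 207.45388399]
 [  0.           0.           1.        ]]
knobtop [[284. 203.]]
pivot [[360. 192.]]
m_neg [[273. 260.]]
m_pos [[273. 116.]]
```

View pics/w1.png

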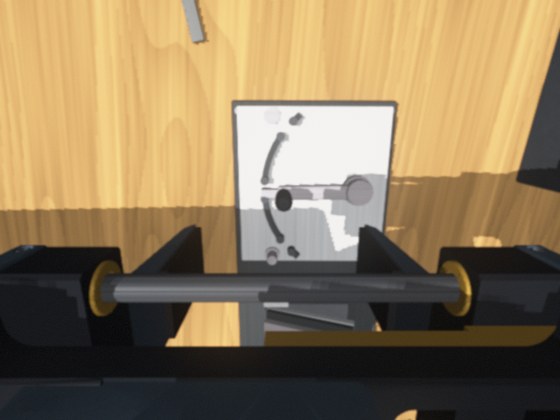

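The wrist picture shows the peg (with height) at (272,254), on the station's −y side. The flat rivet is at (273,116) and the knob top at (284,200). The marked notch is therefore −0.70.

send_rows --jaw '[0.2,0.2,0.2,0.2,0.2,0.2,1,1,1,1,1]' --pt "5 1 -36" --pt "0 0 -40" --pt "0 0 -35" --pt "0 0 -25" --pt "0 0 -20" --pt "0 0 0" --pt "0 0 0" --pt "0 0 0" --pt "0 0 0" --pt "0 0 0" --pt "0 0 0" --turn '[0,0,0,0,0,0,0,0,0,0,0]' --newtons 30

```text
time_s: 3.65
tool_pos: [0.5295, 0.2289, 0.0581]
eef_rot: [3.141, -0.0, 1.656]
ft_force: [-0.9, -0.5, 0.5]
grip_width: 0.0258
gripper_force: 0.0
```

send_rows --jaw '[1,1,1]' --pt "0 0 0" --pt "0 0 0" --pt "0 0 0" --turn '[0,0,0]'

```text
time_s: 4.03
tool_pos: [0.5288, 0.2288, 0.0579]
eef_rot: [-3.14, 0.0, 1.656]
ft_force: [-2.6, -0.0, 2.2]
grip_width: 0.0168
gripper_force: 30.0
```

send_rows --jaw '[1,1,1,1,1,1,1,1,1,1]' --pt "1 -7.5 0" --pt "1.6 -7.3 0" --pt "2.3 -7.2 0" --pt "2.9 -7 0" --pt "3.5 -6.7 0" --pt "4.1 -6.3 0" --pt "4.6 -5.9 0" --pt "5.2 -5.5 0" --pt "0 0 0" --pt "0 0 0" --turn '[0.088,0.088,0.088,0.088,0.088,0.088,0.088,0.088,0,0]'

```text
time_s: 5.28
tool_pos: [0.5549, 0.1762, 0.0579]
eef_rot: [3.14, -0.0, 2.359]
ft_force: [-0.9, 4.7, -0.6]
grip_width: 0.0172
gripper_force: 30.0
```

send_rows --jaw '[1,1,0.5,0.4,0.4,0.4]' --pt "1.4 -1.4 0" --pt "0 0 0" --pt "0 0 0" --pt "0 0 0" --pt "0 0 0" --pt "0 0 60" --turn '[0,0,0,0,0,0]'

```text
time_s: 6.02
tool_pos: [0.553, 0.1727, 0.1143]
eef_rot: [-3.132, -0.005, 2.359]
ft_force: [1.4, 0.0, -0.1]
grip_width: 0.0533
gripper_force: 0.0
```

send_rows --jaw '[0.2,0,0,0]' --pt "0 0 50" --pt "-20 -20 40" --pt "-20 -20 0" --pt "0 0 0" --turn '[0,-0.1,-0.1,0]'

```text
time_s: 6.52
tool_pos: [0.5152, 0.133, 0.2088]
eef_rot: [3.141, 0.001, 2.159]
ft_force: [0.2, -0.6, 0.3]
grip_width: 0.09
gripper_force: 0.0
```

```bash
python3 - <<'E'
from h import *
d=snap('wrist','w2');s=snap('scene','s2');t=snap('top','t2')
P={'m.7':(.555,.177,.09),'m.6':(.6150-.085*np.cos(.687),.2377-.085*np.sin(.687),.09),'piv':(.615,.2377,.044)}
for n,p in P.items():print(n,[proj(x,p).round(0) for x in (d,s,t)])
r=lambda i,k:cv2.resize(i,None,fx=k,fy=k,interpolation=cv2.INTER_CUBIC)
a=s['image'][185:285,262:402];b=t['image'][160:260,155:295]
w=d['image'][:, :,::-1]
cv2.imwrite('pics/c2.png',np.vstack([np.hstack([r(a,2.85),r(b,2.85)])[:,:,::-1],r(w,1)[60:360,:][:, :].copy() if 0 else cv2.copyMakeBorder(w[20:320],0,0,0,798-560,cv2.BORDER_CONSTANT)]))
E
```

```text
m.7 [array([[340., 187.]]), array([[345., 219.]]), array([[209., 218.]])]
m.6 [array([[339., 178.]]), array([[348., 218.]]), array([[207., 220.]])]
piv [array([[411., 163.]]), array([[354., 251.]]), array([[191., 199.]])]
```

View pics/c2.png

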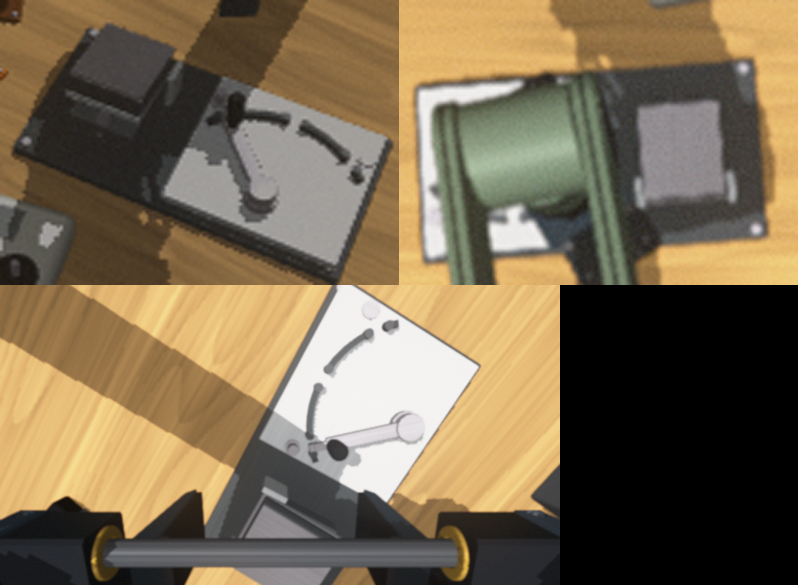

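The lever now lies past the studs towards the peg. The knob top in the scene view is at (345,219), which matches the position predicted for −0.70. Next is the module.

send_rows --jaw '[0.2,0.2,0.2,0.2,0.2,0.2,0.2,0.2,0.2,0.2,0.2,0.2]' --pt "10.8 -34.5 0" --pt "10.8 -34.5 0" --pt "10.8 -34.5 0" --pt "10.8 -34.5 0" --pt "10.8 -34.5 0" --pt "10.8 -34.5 0" --pt "10.8 -34.5 0" --pt "10.8 -34.5 0" --pt "10.8 -34.5 0" --pt "10.8 -34.5 0" --pt "10.8 -34.5 0" --pt "0 0 0" --turn '[-0.165,-0.165,-0.165,-0.165,-0.165,-0.165,-0.165,-0.165,-0.165,-0.165,-0.165,0]'

```text
time_s: 8.18
tool_pos: [0.6359, -0.2475, 0.206]
eef_rot: [-3.141, 0.001, 0.343]
ft_force: [0.5, 0.5, -0.6]
grip_width: 0.0731
gripper_force: 0.0
```

```bash
python3 - <<'E'
from h import *
d=snap('wrist','w3');s=snap('scene','s3');t=snap('top','t3')
print(ctrl.observe()['tool_pos'],ctrl.observe()['eef_rot'])
r=lambda i,k:cv2.resize(i,None,fx=k,fy=k,interpolation=cv2.INTER_CUBIC)
a=r(s['image'][185:235,282:332],6);b=r(t['image'][190:240,232:282],6)
print(proj(d,(.634,-.247,.044)))
u,v=(200,130); w=r(d['image'][v:v+150,u:u+200],2)
c=cv2.copyMakeBorder(np.hstack([a,b]),0,0,0,200,cv2.BORDER_CONSTANT)
c2=cv2.copyMakeBorder(w,0,0,0,400,cv2.BORDER_CONSTANT)
cv2.imwrite('pics/c3.png',np.vstack([c,c2])[:,:,::-1])
E
```

```text
[ 0.63502894 -0.24450261  0.20709515] [-3.14024109e+00  7.97264600e-04  3.46760222e-01]
[[278.52077533 194.60817483]]
```

View pics/c3.png

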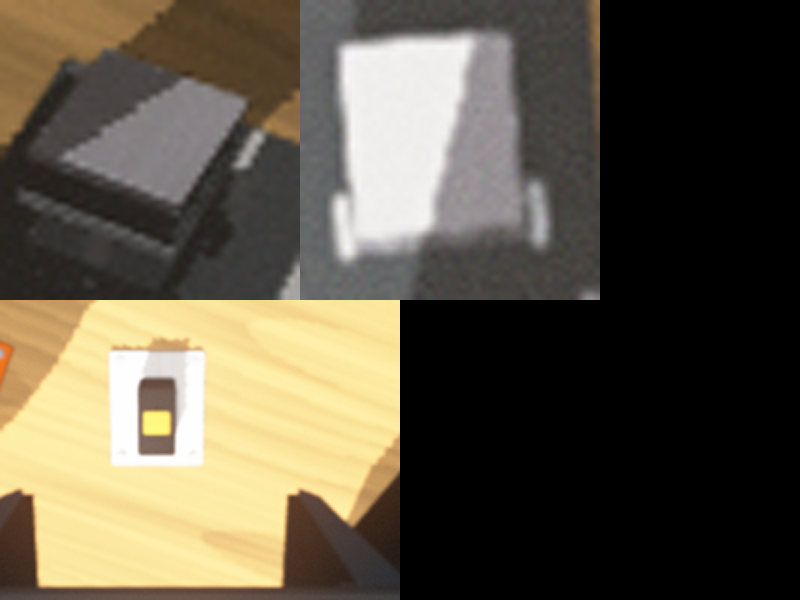

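The face corners are clear in both upper crops. The wrist crop shows the module's plate squarely aligned, spanning (110,350) to (203,465).

```bash
cat > fit.py <<'E'
from h import *
from scipy.optimize import least_squares
s=ld('s3');t=ld('t3');d=ld('w3')
sc=np.array([(105,50),(246,100),(180,208),(28,158)])/6+[282,185]
tc=(np.array([(521,230),(353,243),(338,43),(510,33)])-[300,0])/6+[232,190]
L=np.array([(-46,-40,0),(-46,40,0),(46,40,0),(46,-40,0)])/1000
def pts(p):return R.from_euler('ZYX',[p[3],-p[4],0]).apply(L)+p[:3]
f=lambda p:np.r_[(proj(s,pts(p))-sc).ravel(),(proj(t,pts(p))-tc).ravel()]
o=least_squares(f,[.565,.055,.1,.087,.3]);print('face',o.x.round(4));print(f(o.x).round(1))
cov=np.linalg.inv(o.jac.T@o.jac);print(np.sqrt(np.diag(cov)).round(4))
if __name__=='__main__':
    for c in [(255,155),(301.5,155),(301.5,212.5),(255,212.5)]:print('mod',onz(d,c,.006).round(4))
    for c in [(157,389),(157,455)]:print('block top',onz(d,(c[0]/2+200,(c[1]-300)/2+130),.042).round(4))
E
python3 fit.py
```

```text
face [0.5712 0.0527 0.0843 0.0874 0.1592]
[-0.5 -0.3  0.1  0.2 -0.7  0.6 -0.4 -0.7 -0.1 -0.3 -0.2 -0.2 -0.3  0.8
 -0.8  0.3]
[0.0012 0.0011 0.0025 0.0178 0.0432]
mod [ 0.6615 -0.2076  0.006 ]
mod [ 0.68   -0.2593  0.006 ]
mod [ 0.6139 -0.2843  0.006 ]
mod [ 0.5945 -0.2299  0.006 ]
block top [ 0.6546 -0.2396  0.042 ]
block top [ 0.6197 -0.2521  0.042 ]
```

send_rows --jaw '[0.4,0.4,0.4,0.4,0.4,0.4,0.4,1,1,1,1,1,1]' --pt "2 0 -40" --pt "0 0 -50" --pt "0 0 -40" --pt "0 0 -30" --pt "0 0 -20" --pt "0 0 -13" --pt "0 0 0" --pt "0 0 0" --pt "0 0 0" --pt "0 0 0" --pt "0 0 0" --pt "0 0 0" --pt "0 0 0" --turn '[0,0,0,0,0,0,0,0,0,0,0,0,0]' --newtons 12

```text
time_s: 9.95
tool_pos: [0.6371, -0.2455, 0.0155]
eef_rot: [3.141, -0.0, 0.345]
ft_force: [-0.6, -0.3, 4.1]
grip_width: 0.0217
gripper_force: 12.0
```

send_rows --jaw '[1,1,1,1,1,1,1,1,1,1,1,1,1,1,1]' --pt "0 0 15" --pt "0 0 30" --pt "0 0 45" --pt "0 0 45" --pt "0 0 25" --pt "-6 30 0" --pt "-6 30 0" --pt "-6 30 0" --pt "-6 30 0" --pt "-6 30 0" --pt "-6 30 0" --pt "-6 30 0" --pt "-6 30 0" --pt "-6 30 0" --pt "-6 29 0" --turn '[0,0,0,0,0,-0.026,-0.026,-0.026,-0.026,-0.026,-0.026,-0.026,-0.026,-0.026,-0.026]'

```text
time_s: 11.82
tool_pos: [0.5763, 0.0545, 0.1752]
eef_rot: [3.141, 0.0, 0.084]
ft_force: [0.0, 0.5, -2.5]
grip_width: 0.0219
gripper_force: 12.0
```

send_rows --jaw '[1,1,1,1,1,1]' --pt "0 0 -15" --pt "0 0 -15" --pt "0 0 -10" --pt "0 0 0" --pt "0 0 0" --pt "0 0 0" --turn '[0,0,0,0,0,0]'

```text
time_s: 12.58
tool_pos: [0.5773, 0.0534, 0.1355]
eef_rot: [3.141, -0.001, 0.084]
ft_force: [0.5, 0.3, -2.0]
grip_width: 0.0218
gripper_force: 12.0
```

```bash
python3 - <<'E'
from h import *
F=[];P=[]
for i in range(8):
    o=ctrl.observe();F.append(o['ft_force']);P.append(o['tool_pos'])
print(np.mean(F,0),np.mean(P,0),o['eef_rot'])
d=snap('scene','s4')
cv2.imwrite('pics/c4.png',cv2.resize(d['image'][165:245,262:362],None,fx=7,fy=7,interpolation=cv2.INTER_CUBIC)[:,:,::-1])
E
```

```text
[ 0.48296047  0.33791453 -1.98633578] [0.57730938 0.05336938 0.13550059] [ 3.14148721e+00 -1.13145307e-03  8.44741717e-02]
```

View pics/c4.png

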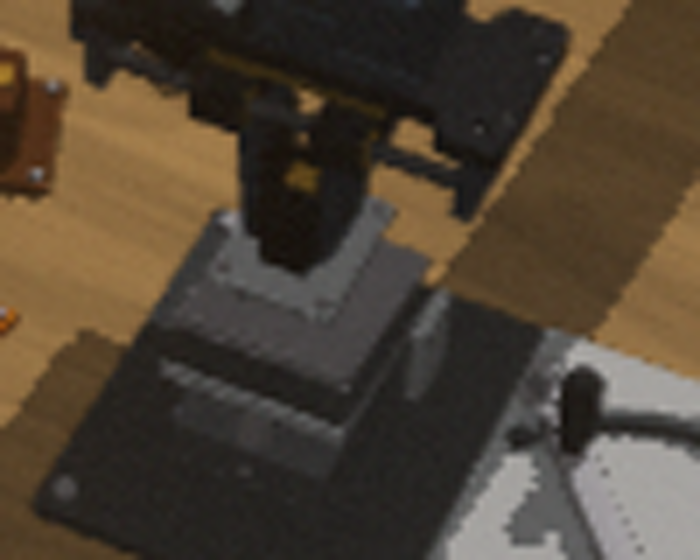

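The module hangs level above the face, plate at about (310,265), ready to come down.

send_rows --jaw '[1,1,1,1,1,1]' --pt "0 0 -5" --pt "0 0 -5" --pt "0 0 -4" --pt "0 0 -3" --pt "0 0 0" --pt "0 0 0" --turn '[0,0,0,0,0,0]'

```text
time_s: 13.38
tool_pos: [0.577, 0.0536, 0.1181]
eef_rot: [3.141, -0.0, 0.085]
ft_force: [-0.1, 0.2, -3.3]
grip_width: 0.022
gripper_force: 12.0
```

send_rows --jaw '[1,1,1,1]' --pt "0 0 -2" --pt "0 0 -2" --pt "0 0 0" --pt "0 0 0" --turn '[0,0,0,0]'

```text
time_s: 13.88
tool_pos: [0.5769, 0.0536, 0.1141]
eef_rot: [3.141, -0.0, 0.085]
ft_force: [1.2, 0.1, -1.4]
grip_width: 0.0219
gripper_force: 12.0
```

send_rows --jaw '[1,1,1,1]' --pt "0 0 -2" --pt "0 0 -1" --pt "0 0 0" --pt "0 0 0" --turn '[0,0,0,0]'

```text
time_s: 14.38
tool_pos: [0.5774, 0.0536, 0.1114]
eef_rot: [3.141, -0.001, 0.085]
ft_force: [0.6, 0.3, 1.2]
grip_width: 0.0218
gripper_force: 12.0
```

send_rows --jaw '[1,1,1,1,1,1]' --pt "-1.5 0 -1.5" --pt "-1.5 0 -1.5" --pt "-1.5 0 -1.5" --pt "-1.5 0 -1.5" --pt "0 0 0" --pt "0 0 0" --turn '[0,0,0,0,0,0]'

```text
time_s: 15.12
tool_pos: [0.5704, 0.0535, 0.1048]
eef_rot: [3.142, 0.001, 0.085]
ft_force: [0.3, 0.5, 0.9]
grip_width: 0.0217
gripper_force: 12.0
```

send_rows --jaw '[1,1,1,1,1,1]' --pt "-1.5 0 -1" --pt "-1.5 0 -1" --pt "-1.5 0 -1" --pt "-1.5 0 -1" --pt "0 0 0" --pt "0 0 0" --turn '[0,0,0,0,0,0]'

```text
time_s: 15.88
tool_pos: [0.5649, 0.0536, 0.1011]
eef_rot: [-3.142, -0.0, 0.085]
ft_force: [1.2, 0.8, 3.7]
grip_width: 0.0218
gripper_force: 12.0
```

```bash
python3 - <<'E'
from h import *
F=[ctrl.observe()['ft_force'] for i in range(8)];print(np.mean(F,0))
d=snap('scene','s5');w=snap('wrist','w5')
r=lambda i,k:cv2.resize(i,None,fx=k,fy=k,interpolation=cv2.INTER_CUBIC)
a=r(d['image'][185:235,280:330],8)
b=r(w['image'][110:310,180:380],2)
cv2.imwrite('pics/c5.png',np.hstack([a,b])[:,:,::-1])
E
```

```text
[1.16254827 0.79251529 3.6904157 ]
```

View pics/c5.png

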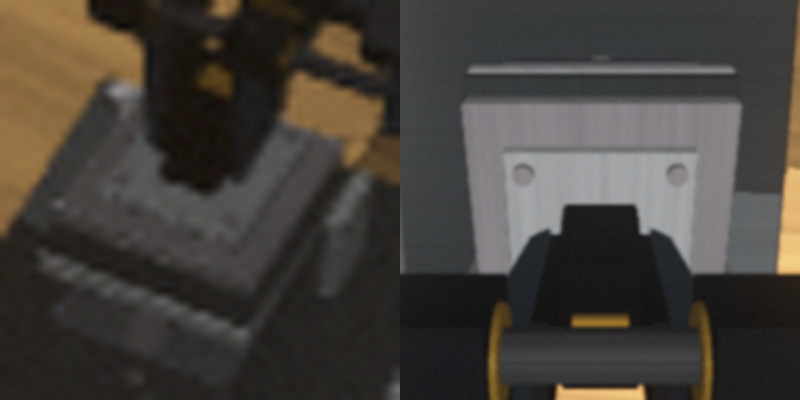

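```bash
python3 - <<'E'
from h import *
w=ld('w5');s=ctrl.observe()
P=s['tool_pos']+[0,0,.019]
def m(a,h,pts,x0=0):
    Rm=R.from_euler('ZYX',[.085,-a,0]); return Rm.apply(np.array(pts)/1000-[x0,0,h])+P
pts=[(35,-28,6),(35,28,6),(20,-11,6),(20,11,6),(20,-11,42),(20,11,42)]
print('obs plate (232,185.5)(328.5,185.5) block (262,212.5)(299,212.5) face (211,161)(351,161)')
for a in (0,.1,.15,.2,.25,.3):
    print(a,proj(w,m(a,.0345,pts)).round(1).tolist(),proj(w,m(a,.0345,[(46,-40,0),(46,40,0)])).round(1).tolist())
E
```

```text
obs plate (232,185.5)(328.5,185.5) block (262,212.5)(299,212.5) face (211,161)(351,161)
0 [[326.9, 192.2], [232.2, 192.3], [297.8, 216.5], [261.3, 216.5], [301.9, 237.8], [257.2, 237.8]] [[346.1, 172.1], [212.9, 172.2]]
0.1 [[328.0, 189.0], [231.1, 189.1], [298.0, 213.1], [261.1, 213.2], [302.1, 240.9], [257.0, 240.9]] [[348.1, 167.9], [210.9, 168.0]]
0.15 [[328.6, 187.7], [230.5, 187.8], [298.2, 211.6], [260.9, 211.6], [302.3, 242.5], [256.8, 242.6]] [[349.2, 166.0], [209.8, 166.1]]
0.2 [[329.2, 186.5], [229.8, 186.5], [298.3, 210.2], [260.7, 210.2], [302.4, 244.3], [256.7, 244.3]] [[350.3, 164.3], [208.7, 164.5]]
0.25 [[329.8, 185.4], [229.2, 185.5], [298.5, 208.8], [260.6, 208.9], [302.5, 246.1], [256.6, 246.2]] [[351.4, 162.8], [207.5, 163.0]]
0.3 [[330.5, 184.5], [228.5, 184.6], [298.7, 207.6], [260.4, 207.6], [302.6, 248.1], [256.5, 248.1]] [[352.6, 161.6], [206.3, 161.7]]
```

send_rows --jaw '[1,1,1,1,1]' --pt "0 0 -1" --pt "0 0 -1" --pt "0 0 0" --pt "0 0 0" --pt "0 0 0" --turn '[0,0,0,0,0]'

```text
time_s: 16.6
tool_pos: [0.5653, 0.0537, 0.0994]
eef_rot: [-3.142, -0.001, 0.085]
ft_force: [1.9, -1.1, 6.2]
grip_width: 0.022
gripper_force: 12.0
```

send_rows --jaw '[1,1,1,1,1]' --pt "0 0 -1" --pt "0 0 -1" --pt "0 0 0" --pt "0 0 0" --pt "0 0 0" --turn '[0,0,0,0,0]'

```text
time_s: 17.23
tool_pos: [0.5656, 0.0536, 0.0978]
eef_rot: [3.142, -0.002, 0.085]
ft_force: [1.7, 0.4, 7.2]
grip_width: 0.022
gripper_force: 12.0
```

```bash
python3 - <<'E'
from h import *
o=[ctrl.observe() for i in range(8)];print(np.mean([x['ft_force'] for x in o],0),np.mean([x['ft_torque'] for x in o],0),o[-1]['tool_pos'])
d=snap('scene','s6');w=snap('wrist','w6')
r=lambda i,k:cv2.resize(i,None,fx=k,fy=k,interpolation=cv2.INTER_CUBIC)
cv2.imwrite('pics/c6.png',np.hstack([r(d['image'][185:235,280:330],8),r(w['image'][140:240,200:300],4)])[:,:,::-1])
E
```

```text
[1.71566734 0.4174488  7.16325108] [ 0.07802884 -0.24274936  0.03872714] [0.56556279 0.05364297 0.09780408]
```

View pics/c6.png

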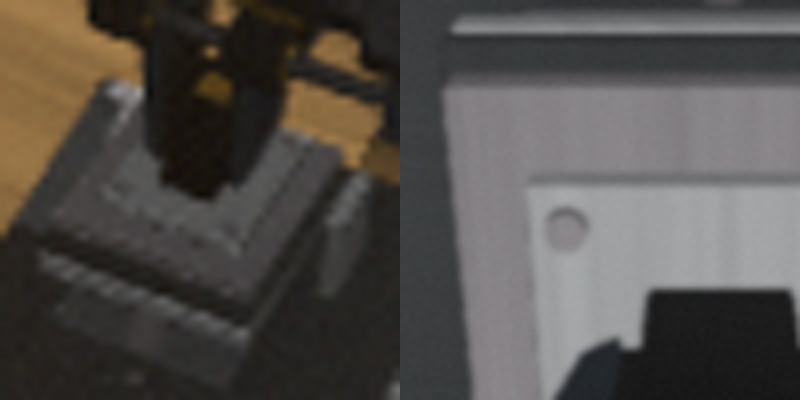

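The last picture shows the plate edge parallel to the face edge and centred. The left crop shows no gap. The force rose about 1 N per mm of press, to about 9 N, which fits a flush plate sinking on the springs.

```bash
python3 -c "
from h import *
print(ctrl.job_done())"
```

```text
the job is handed in; nothing more can be done
None
```

I threw the lever into the peg-marked notch (−0.70) and laid the module flush and roughly centred on the sloped face. The job is handed in with the block still gripped at 12 N and pressed at about 9 N; no verdict came back, and flushness rests on the pictures and the force readings.

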